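# Tap the stiff length stop up to its mark

## Task

Set the length stop on the bench gauge for the next job: nudge the stiff slider gently along its rail until its pointer stands opposite the tip of the pointed clip on the fence, without running past it, and then back away from it. The square clip is the last job's setting and counts for nothing; leave the loose things round the gauge where they lie.

Things in the scene. Friction and masses are not known exactly. Their poses are not given: they have to be found in the camera images.
- rail: the gauge, fixed to the bench: an aluminium rail 440 mm long (its y axis), 74 mm wide, top 18 mm above the bench, with a scale fence 18 mm thick and 44 mm high along its far side (65 to 83 mm from the centre line, on the +x side of the rail). Origin on the bench under the middle of the rail; x points across the rail to the fence, y along it, z up. It stands turned by up to 0.35 rad either way.
- carriage: the slider: low dark steel housing, 84 mm across the rail, 100 mm along it, 20 to 56 mm above the bench, a black cap over each end; too big to grasp. Slides along the rail's y only, past either clip, and stays where it is left. Stiff: drag of 4 to 16 N, not known beforehand; once it gives way (after 1 to 2 mm of play) it follows the finger and stops with it. Origin under its centre, at bench level
- left_end (a point): centre of the flat upright outer face of the slider's left (+y) cap when not pressed: y = +85 mm of the slider, 40 mm above the bench. Each cap is 92 mm across the rail, 20 to 60 mm above the bench. Pushed, it telescopes over the housing, up to 36 mm, against a spring (2 N to start, then 0.4 N per mm), and springs back when let go
- right_end (a point): the same for the right (-y) cap, at y = -85 mm of the slider. These two points ride with the housing, not with a pressed cap: a finger first travels 5 to 36 mm into the cap, by how stiff the slider is, before the slider itself moves
- carriage_pointer (a point): the tip of the slider's aluminium pointer, on top of its middle (x = 53 mm, y = 0 of the slider, 59 mm above the bench), pointing at the fence
- pointed_clip: a small aluminium clip fixed on the fence, 24 mm along the fence, top about 65 mm above the bench, whose side towards the slider ends in a triangular point; 55 to 115 mm from the middle of the rail on one side or the other. It is the mark. Origin on the bench level, 74 mm from the rail's centre line; axes as the rail
- mark_point (a point): the tip of the pointed clip's point (x = -17 mm, y = 0 of that clip, 57 mm above the bench), 4 mm in x beyond the slider's pointer when the two stand opposite each other
- square_clip: a clip of the same size with a flat square nose, fixed on the fence on the other side of the middle: the old setting, to be ignored
- screw_tray: bystander: small open box of screws, 50x76x30 mm, loose, behind the fence; origin at the centre of its underside
- tape: bystander: roll of masking tape lying flat, 75 mm across, 19 mm high, loose, on the robot's side of the rail; origin at the centre of its underside
- punch: bystander: black pin punch, 98 mm long along its y, 10 mm thick, lying loose behind the fence; origin at the centre of its underside
- wax: bystander: block of wax, 42x60x22 mm, loose, on the robot's side of the rail; origin at the centre of its underside

How it is judged:
At the end, for the whole second after the job is handed in: the slider's pointer stands within 3 mm, along the rail, of the tip of the pointed clip and the slider is at rest (y of carriage_pointer in the frame of mark_point between -0.003 and 0.003 m and linear speed of carriage below 0.005 m/s); the robot touches nothing.
It fails at once if the pointer is run more than 3 mm past the tip of the pointed clip ((y of pointed_clip in the frame of rail above 0 m and y of carriage_pointer in the frame of mark_point above 0.003 m) or (y of pointed_clip in the frame of rail below 0 m and y of carriage_pointer in the frame of mark_point below -0.003 m)).
It fails at once if the slider is struck or pushed with more than 25 N (contact force between any of the fingers, the arm and carriage above 25 N).
It fails at once if a loose thing near the gauge is shifted by more than 15 mm (distance of any of screw_tray, tape, punch, wax from where it was at the start of the episode above 0.015 m).
It also fails if it takes over 45 s, if anything falls off the work surface, if the arm or the gripper's body presses on something with over 40 N, if the wrist force passes 120 N, or if a joint passes its speed limit or range.

## Robot

A 7-joint arm with a two-finger parallel gripper is mounted at the origin on a cart in front of the work surface, level with it; the furniture and walls round the work are solid. World frame = base frame: x ahead of the robot, y to its left, z up, the work surface at z = 0. Lengths are in m, angles in rad, forces in N, time in s.
With the tool pointing down it reaches from about 0.35 to 0.9 m from the base axis. Payload 8.1 kg.
Tool frame: the origin (TCP) lies at the very end of the fingers, on their centre line; the grasp point (between the pads) lies 19 mm behind it (grasp_offset is the distance from the TCP to the grasp point, in m); z points along the fingers, y is the line along which they close (so a half turn about z gives the same grasp; the last joint's range is limited). The gripper opens to 92 mm and grips with 3 to 60 N. Pads are 19 mm wide; open, the fingers measure 130 mm over their backs; the gripper's body (75 mm by 190 mm) begins 47 mm behind the grasp point.
Start: joints at [-1.288, 0.434, 0.025, 1.573, -0.012, 1.134, -0.075], TCP at [0.235, 0.579, 0.206] pointing down, gripper open.
Joint ranges: [-2.62, 2.62], [-0.44, 2.09], [-1.27, 1.32], [0.08, 2.57], [-1.32, 4.46], [0.12, 2], [-2.74, 2.74]. Speed limits (rad/s): [2.22, 2.22, 3.01, 3.01, 3.14, 3.14, 3.14].

## Interface

Orientations are given as a rotation vector (axis times angle).
In Python, from cell import observe, get_image, camera_params, sign_off, silhouettes, grasp_offset gives the robot as it stands. The module is installed in compiled form; this text tells all that it offers.
- The arm moves only by the tool jog_arm, never from a script. Its argument "motion" is a list that holds one entry, the list of rows, each a list of 7 numbers: the shift along the tool's x, y, z in m, then the turn, a rotation vector about the tool's x, y, z in rad, then the closure, from -1 (fully open) to 1 (shut), so that 0 is half open. In form: [[[dx, dy, dz, wx, wy, wz, hand], ...]]. A call has 1 to 10 rows; each row is the pose to reach, as a shift and turn from the pose commanded when the call began, along the tool's axes at that moment; what a row does not reach only later rows make up. A row lasts 1/12 s, in which the tool goes at most 41.7 mm and 7.16 degrees, less where a joint would pass 70% of its speed; a pose out of reach is approached as far as the arm can. A call with a gripper value outside its range is refused whole. The fingers move at their own pace and stop on an object; "force" is the grip in N (left out, the last holds). Time passes only in rows, so rows that repeat a pose let the fingers close. It gives the time, the measured TCP pose, the force, the opening and the grip force at its end, in the units of the state.
- observe(): the state, without advancing time (a new reading comes with each control period).
- get_image(name): name is "scene" or "top" or "wrist"; returns the picture (420x560x3 uint8, red, green, blue); there is no depth.
- camera_params(name): a dict with "vertical_fov" (degrees; the focal length in pixels is half the picture's height over the tangent of half this angle, whatever the lens; pixels are square), "cx", "cy" (the principal point, pixels), "dist_coeffs" ([k1, k2, p1, p2, k3] as OpenCV has them; the pictures are not rectified), "T" (4x4, takes a point from camera to world coordinates). Camera axes: x right, y down, z forward; pixel columns grow to the right and rows downward; lengths in m; the calibration is good to about 2 mm. A picture is of the moment at which its call begins: read the wrist's pose just before it. camera_params takes no time and is no camera call; for the wrist camera it gives the pose at the moment of the call.
- sign_off(): hands the job in; it is judged then, once.
Trained networks look in the newest picture that a camera, given by its name, has taken for a name from the list of things; names that differ only in an ending like _2 or _b are one class to them, and where a whole thing is asked for, a point or a joint stands for the part that bears it (a point fixed in the world has none). Each returns a list of dicts, best first, with "p" (0 to 1); they miss things now and then, are a little off and sometimes report something else, mostly with a low value. They report only what shows in the picture. A call takes as long as a camera call.
- silhouettes(query, camera): "mask" (420x560 bool, what is visible of it) and "pixel" ([column, row] in pixels, amid what is visible of it).
The state is a dict: "clock": time; "joints": joint angles; "dq": joint speeds; "joint_efforts": joint torques, N m; "position": TCP position; "ee_rot": TCP orientation; "force": force on the tool from outside, world axes, zero at the start; "ft_torque": the same for the moment, N m; "width": opening from 0.0 (shut) to 1.0 (fully open); "gripper_force": force on a finger pad.
Only numpy, scipy, OpenCV 4.12 (cv2) and the standard library are available. Lean on these libraries where they do the work, as an engineer would, in place of code of your own. Each camera call takes 0.05 s, during which the arm holds its last target. There are 200 camera calls.

## Working session

There is one attempt and no reset: what is moved stays moved. The work goes in short steps, Python scripts to look and compute and a tool call to move; the robot and the scene stay as the last step left them, time stands still between calls to the robot, and variables do not carry over. Pictures are saved under pics/ and viewed, at most 10 in all, crops included, and the job is handed in when it is done.

Besides the shell and the picture viewer there is one more tool, called after ">>>" as a command line: name --argument value ..., lists and objects as JSON in quotes. jog_arm: Moves the arm, as the interface text tells. Its arguments: {"type":"object","properties":{"motion":{"type":"array"},"force":{"type":"number"}},"required":["motion"]}

```bash
mkdir -p pics; python3 - <<'E'
from cell import *
import cv2,numpy as np
s=observe();print(s['position'],s['ee_rot'],s['force'],s['clock'],grasp_offset)
a=get_image("scene");b=get_image("top")
cv2.imwrite("pics/scene0.png",a[:,:,::-1]);cv2.imwrite("pics/top0.png",b[:,:,::-1])
for n in("scene","top"):
  c=camera_params(n);print(n,c['vertical_fov'],c['cx'],c['cy'],c['dist_coeffs'],np.round(c['T'],4).tolist())
E
```

```text
[0.23502363 0.57857504 0.2056717 ] [-6.02256482e-01 -3.08318175e+00  2.33082947e-03] [ 0.05977382  0.05859377 -0.23775807] 0.0 0.0188
scene 42.42947269616195 280.4045810036492 208.79248438967034 [-0.02583956  0.          0.          0.          0.        ] [[0.7856, -0.4269, 0.4479, 0.0736], [-0.6188, -0.5489, 0.562, -0.578], [0.0059, -0.7187, -0.6953, 0.8348], [0.0, 0.0, 0.0, 1.0]]
top 44.046361524697595 273.4351200001803 206.89729341571288 [-0.10729749  0.          0.          0.          0.        ] [[0.0064, -0.9889, 0.1483, 0.41], [-1.0, -0.0056, 0.006, 0.0381], [-0.0051, -0.1483, -0.9889, 1.068], [0.0, 0.0, 0.0, 1.0]]
```

View pics/top0.png

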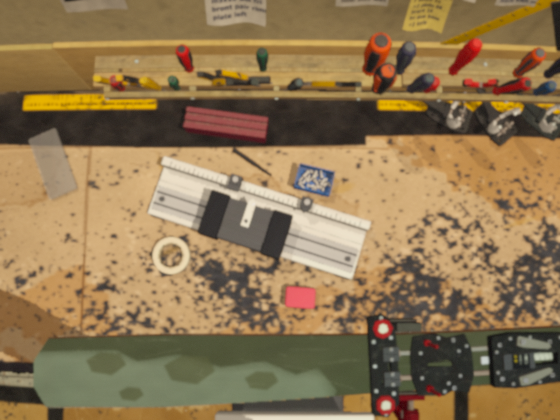

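View pics/scene0.png

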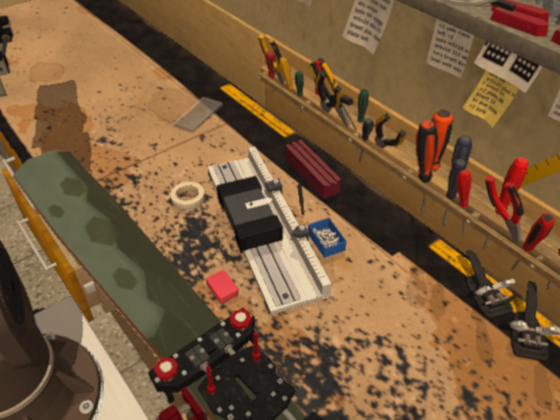

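```bash
cat > h.py <<'E'
import numpy as np,cv2
from cell import *
def KD(c):
    f=210/np.tan(np.radians(c['vertical_fov'])/2)
    return np.array([[f,0,c['cx']],[0,f,c['cy']],[0,0,1]]),np.array(c['dist_coeffs'],float)
def ray(c,p):
    K,D=KD(c);T=np.array(c['T'])
    q=cv2.undistortPoints(np.array([[p]],float),K,D)[0,0]
    return T[:3,3],T[:3,:3]@np.array([q[0],q[1],1])
def atz(c,p,z):
    o,d=ray(c,p);return o+d*(z-o[2])/d[2]
def tri(l):
    A=np.zeros((3,3));b=np.zeros(3)
    for c,p in l:
        o,d=ray(c,p);d=d/np.linalg.norm(d);M=np.eye(3)-np.outer(d,d);A+=M;b+=M@o
    return np.linalg.solve(A,b)
def proj(c,P):
    K,D=KD(c);T=np.linalg.inv(c['T'])
    return cv2.projectPoints(np.atleast_2d(P).astype(float),cv2.Rodrigues(T[:3,:3])[0],T[:3,3],K,D)[0][:,0]
E
python3 - <<'E'
from h import *
t=camera_params("top");s=camera_params("scene")
print("green end",tri([(t,(38,372)),(s,(20,178))]),"red knob",tri([(t,(383,328)),(s,(240,318))]),tri([(t,(386,405)),(s,(167,367))]))
for n,p,z in[("fenceL",(165,158),.044),("fenceR",(370,225),.044),("railL",(150,213),.018),("railR",(354,277),.018),("ptr",(250,202),.059),("clipL",(235,188),.062),("clipR",(306,207),.062),("capL",(213,214),.06),("capR",(276,233),.06)]:
  print(n,atz(t,p,z).round(4))
for cam in("top","scene"):
  get_image(cam)
  for q in("pointed_clip","square_clip","carriage","rail"):
    for r in silhouettes(q,cam)[:2]: print(cam,q,round(r['p'],2),r['pixel'],r['mask'].sum())
E
```

```text
green end [0.20613926 0.53292385 0.0071116 ] red knob [ 0.33205412 -0.15481612  0.11866386] [ 0.19705913 -0.15920239  0.1197707 ]
fenceL [0.663  0.2659 0.044 ]
fenceR [ 0.5282 -0.148   0.044 ]
railL [0.5533 0.2983 0.018 ]
railR [ 0.4257 -0.1185  0.018 ]
ptr [0.5708 0.0905 0.059 ]
clipL [0.5981 0.1203 0.062 ]
clipR [ 0.561  -0.0195  0.062 ]
capL [0.5463 0.1628 0.06  ]
capR [0.5097 0.0389 0.06  ]
top pointed_clip 0.51 [306.7, 202.7] 142
top square_clip 0.74 [236.5, 182.1] 160
top square_clip 0.46 [286.4, 213.3] 9305
top carriage 0.96 [244.8, 225.8] 4020
top carriage 0.41 [300.2, 298.0] 648
top rail 0.58 [288.4, 214.7] 9207
scene pointed_clip 0.65 [300.3, 231.1] 170
scene square_clip 0.61 [275.2, 186.3] 154
scene carriage 0.86 [249.3, 211.2] 3186
scene rail 0.67 [280.1, 261.5] 6758
```

>>> jog_arm --motion '[[[-0.04,-0.017,0,0,0,-0.07,1],[-0.08,-0.034,0,0,0,-0.07,1],[-0.12,-0.05,0,0,0,-0.07,1],[-0.16,-0.066,0,0,0,-0.07,1],[-0.2,-0.083,0,0,0,-0.07,1],[-0.24,-0.1,0,0,0,-0.07,1],[-0.28,-0.116,0,0,0,-0.07,1],[-0.32,-0.133,0,0,0,-0.07,1],[-0.36,-0.15,0,0,0,-0.07,1],[-0.4,-0.166,0,0,0,-0.07,1]]]' --force 20

```text
clock: 1.43
position: [0.5327, 0.2845, 0.2067]
ee_rot: [0.494, 3.102, 0.001]
force: [0.2, 1.2, -0.1]
width: 0.32
gripper_force: 0.0
```

```bash
python3 - <<'E'
from h import *
s=observe();print(s['position'],s['ee_rot'],s['force'],s['clock'],s['width'])
c=camera_params("wrist");print(c['vertical_fov'],np.round(c['T'],3).tolist())
a=get_image("wrist");cv2.imwrite("pics/w0.png",a[:,:,::-1])
print(proj(c,[[.53,.1,.06],[.56,-.02,.06],[.6,.12,.06]]))
E
```

```text
[0.5327353  0.28451232 0.20673511] [4.93884405e-01 3.10219799e+00 6.73079956e-04] [ 0.21135612  1.23286839 -0.09025982] 1.4333 0.31990008744099147
61.07779392908779 [[0.311, 0.912, 0.268, 0.461], [0.95, -0.298, -0.088, 0.309], [-0.0, 0.282, -0.96, 0.385], [0.0, 0.0, 0.0, 1.0]]
[[104.43369391 247.83588078]
 [ 22.28146474 303.1979761 ]
 [150.80282493 301.86120716]]
```

View pics/w0.png

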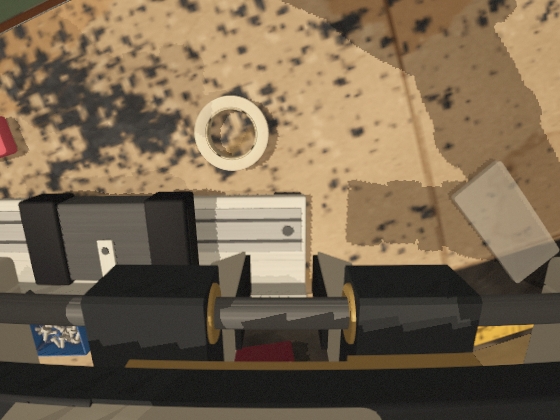

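>>> jog_arm --motion '[[[-0.02,-0.03,-0.01,0,0,0,1],[-0.04,-0.065,-0.02,0,0,0,1],[-0.06,-0.1,-0.03,0,0,0,1],[-0.08,-0.135,-0.04,0,0,0,1],[-0.1,-0.17,-0.05,0,0,0,1],[-0.12,-0.2,-0.05,0,0,0,1],[-0.135,-0.22,-0.05,0,0,0,1],[-0.14,-0.24,-0.05,0,0,0,1],[-0.14,-0.24,-0.05,0,0,0,1],[-0.14,-0.24,-0.05,0,0,0,1]]]'

```text
clock: 2.32
position: [0.59, 0.0133, 0.2565]
ee_rot: [0.498, 3.102, -0.0]
force: [0.2, 0.9, 0.4]
width: 0.006
gripper_force: 0.0
```

```bash
python3 - <<'E'
from h import *
s=observe();print(s['position'],s['ee_rot'],s['force'],s['clock'],s['width'])
c=camera_params("wrist");np.save("cw1.npy",c,allow_pickle=True)
a=get_image("wrist");cv2.imwrite("pics/w1.png",a[:,:,::-1])
for q in("pointed_clip","square_clip","carriage_pointer"):
    for r in silhouettes(q,"wrist")[:2]: print(q,round(r['p'],2),r['pixel'],r['mask'].sum())
E
```

```text
[0.58997452 0.01334848 0.25650084] [ 4.98320552e-01  3.10175324e+00 -1.72114069e-04] [0.2082103  0.92980288 0.35075813] 2.3167 0.005837945063660354
pointed_clip 0.75 [246.5, 171.0] 549
square_clip 0.88 [383.6, 168.8] 802
carriage_pointer 0.73 [341.6, 100.0] 14758
carriage_pointer 0.46 [384.0, 171.4] 701
```

View pics/w1.png

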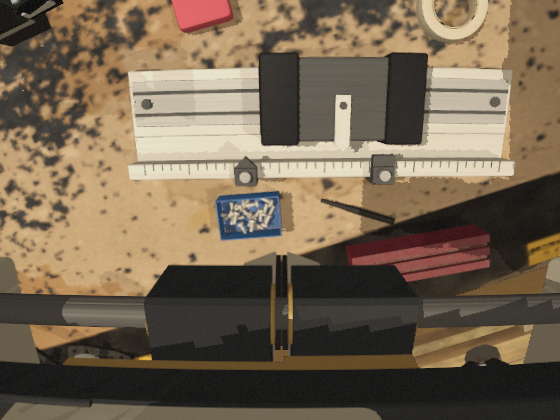

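The pointed clip is the one on the rail's -y side, with its tip near (246,157). The slider's pointer tip is near (342,146), and the square clip is at (383,168). I'll zoom in for precision.

```bash
python3 - <<'E'
import cv2
a=cv2.imread("pics/w1.png")
cv2.imwrite("pics/w1c.png",cv2.resize(a[90:190,220:360],None,fx=5,fy=5,interpolation=cv2.INTER_CUBIC))
E
```

```text
(no output)
```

View pics/w1c.png

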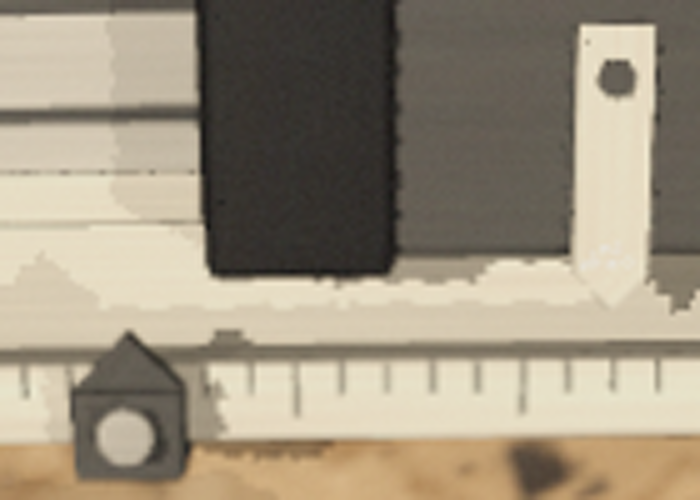

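```bash
python3 - <<'E'
from h import *
c=np.load("cw1.npy",allow_pickle=True).item()
L=atz(c,(513,174.5),.044);R=atz(c,(129,179),.044);print(L,R,np.linalg.norm(L-R))
y=(L-R)/np.linalg.norm(L-R);x=np.array([y[1],-y[0],0]);print("yaw",-np.arctan2(y[0],y[1]))
p=atz(c,(341.8,151),.059);m=atz(c,(245.2,156),.057);print(p,m,(p-m)@y,(p-m)@x)
mid=(L+R)/2-.083*x;print("rail",mid,"carr y",(p-mid)@y,"x",(p-mid)@x,"clip y",(m-mid)@y,(m-mid)@x)
for q in[(426,53),(424,144),(260,55),(262,145)]:
  P=atz(c,q,.06);print("cap",P,(P-p)@y,(P-mid)@x)
cc=p-.053*x;f=cc+.085*y;print("face",f)
R3=cv2.Rodrigues(np.array([0.498,3.102,0]))[0];pos=np.array([.59,.0133,.2565])
print("tooly",R3[:,1])
for d in(.11,.06): 
  P=f+d*y-[0,0,0];P[2]=.04;print(d,P,R3.T@(P-pos))
E
```

```text
[0.66551855 0.26952215 0.044     ] [ 0.53388956 -0.14862534  0.044     ] 0.438375997768862
yaw -0.30497051245903306
[0.5772066  0.08528319 0.059     ] [ 0.55057806 -0.01317269  0.057     ] 0.10190833031145297 -0.004163066134017117
rail [0.52053402 0.08537041 0.044     ] carr y 0.01693360187722636 x 0.05408366010779886 clip y -0.08497472843422661 0.05824672624181597
cap [0.50901024 0.19262691 0.06      ] 0.08191344782063587 -0.04319740736379328
cap [0.59666999 0.1702566  0.06      ] 0.08689655534127162 0.04713437580906503
cap [0.46096036 0.03459033 0.06      ] -0.08325836034155581 -0.041577199236683564
cap [0.54506955 0.007736   0.06      ] -0.08361846928660849 0.04671426197118323
face [0.55217477 0.18227498 0.059     ]
tooly [ 3.13015631e-01  9.49747974e-01 -2.02727386e-05]
0.11 [0.58520393 0.28719912 0.04      ] [0.09026243 0.25863828 0.21650616]
0.06 [0.57019068 0.23950633 0.04      ] [0.08959264 0.20864276 0.21650709]
```

>>> jog_arm --motion '[[[0.015,0.036,0,0,0,-0.013,1],[0.03,0.072,0,0,0,-0.013,1],[0.045,0.108,0,0,0,-0.013,1],[0.06,0.144,0,0,0,-0.013,1],[0.075,0.18,0,0,0,-0.013,1],[0.09,0.21,0,0,0,-0.013,1],[0.09,0.21,0.03,0,0,-0.013,1],[0.09,0.21,0.06,0,0,-0.013,1],[0.09,0.21,0.08,0,0,-0.013,1],[0.09,0.21,0.08,0,0,-0.013,1]]]'

```text
clock: 3.35
position: [0.5664, 0.2426, 0.1719]
ee_rot: [-0.469, -3.1, 0.007]
force: [0.3, -1.1, -0.2]
width: 0.006
gripper_force: 0.0
```

>>> jog_arm --motion '[[[0,0,0.03,0,0,0,1],[0,0,0.06,0,0,0,1],[0,0,0.09,0,0,0,1],[0,0,0.115,0,0,0,1],[0,0,0.135,0,0,0,1],[0,0,0.145,0,0,0,1],[0,0,0.145,0,0,0,1],[0,0,0.145,0,0,0,1]]]'

```text
clock: 4.02
position: [0.5703, 0.2428, 0.0325]
ee_rot: [0.473, 3.105, 0.001]
force: [0.2, -0.4, 0.5]
width: 0.006
gripper_force: 0.0
```

```bash
python3 - <<'E'
from h import *
s=observe();print(s['position'],s['ee_rot'],s['force'],s['clock'],s['width'])
R=cv2.Rodrigues(np.array(s['ee_rot']))[0];print(R.round(3))
f=np.array([.5522,.1823,.03]);print(R.T@(f-s['position']))
E
```

```text
[0.57030591 0.24281796 0.03247025] [4.73101207e-01 3.10511421e+00 9.99392637e-04] [ 0.20012858 -0.4077296   0.52063235] 4.0167 0.0061520589939528785
[[-0.955  0.298  0.001]
 [ 0.298  0.955  0.001]
 [-0.001  0.001 -1.   ]]
[-0.00073721 -0.06316587  0.00242479]
```

>>> jog_arm --motion '[[[0,-0.006,0,0,0,0,1],[0,-0.012,0,0,0,0,1],[0,-0.018,0,0,0,0,1],[0,-0.024,0,0,0,0,1],[0,-0.03,0,0,0,0,1],[0,-0.034,0,0,0,0,1],[0,-0.038,0,0,0,0,1],[0,-0.041,0,0,0,0,1],[0,-0.044,0,0,0,0,1],[0,-0.047,0,0,0,0,1]]]'

```text
clock: 4.85
position: [0.5557, 0.1972, 0.0314]
ee_rot: [0.474, 3.106, 0.0]
force: [-0.8, -0.3, -0.3]
width: 0.007
gripper_force: 0.0
```

>>> jog_arm --motion '[[[0,-0.003,0,0,0,0,1],[0,-0.006,0,0,0,0,1],[0,-0.009,0,0,0,0,1],[0,-0.012,0,0,0,0,1],[0,-0.015,0,0,0,0,1],[0,-0.015,0,0,0,0,1]]]'

```text
clock: 5.35
position: [0.5514, 0.1833, 0.0317]
ee_rot: [0.474, 3.105, 0.002]
force: [1.2, 5.2, 1.5]
width: 0.008
gripper_force: 2.1
```

>>> jog_arm --motion '[[[0,-0.003,0,0,0,0,1],[0,-0.006,0,0,0,0,1],[0,-0.009,0,0,0,0,1],[0,-0.012,0,0,0,0,1],[0,-0.015,0,0,0,0,1],[0,-0.018,0,0,0,0,1],[0,-0.021,0,0,0,0,1],[0,-0.024,0,0,0,0,1],[0,-0.027,0,0,0,0,1],[0,-0.027,0,0,0,0,1]]]'

```text
clock: 6.18
position: [0.5435, 0.1582, 0.0318]
ee_rot: [0.473, 3.105, 0.003]
force: [-0.2, 5.6, 2.0]
width: 0.006
gripper_force: 2.8
```

```bash
python3 - <<'E'
from h import *
s=observe();print(s['position'],s['force'],s['clock'])
for n in("wrist","top"):
  c=camera_params(n);np.save(f"c_{n}2.npy",c,allow_pickle=True)
  a=get_image(n)[:,:,::-1]; cv2.imwrite(f"pics/{n}2.png",a)
  P=proj(c,[[.5772,.0853,.059],[.5506,-.0132,.057]]);print(n,P)
E
```

```text
[0.54353821 0.15820804 0.03178786] [-0.17601519  5.64677339  2.04498601] 6.1833
wrist [[166.10500104 370.59501914]
 [ -7.56648422 365.7107603 ]]
top [[252.67620905 198.78416703]
 [302.64278363 212.57674726]]
```

View pics/wrist2.png

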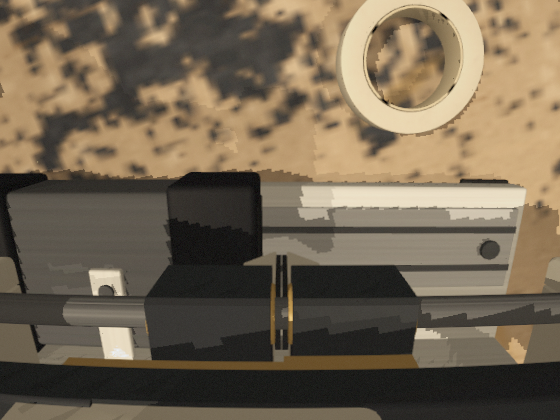

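>>> jog_arm --motion '[[[0,-0.004,0,0,0,0,1],[0,-0.008,0,0,0,0,1],[0,-0.012,0,0,0,0,1],[0,-0.016,0,0,0,0,1],[0,-0.02,0,0,0,0,1],[0,-0.024,0,0,0,0,1],[0,-0.028,0,0,0,0,1],[0,-0.032,0,0,0,0,1],[0,-0.036,0,0,0,0,1],[0,-0.04,0,0,0,0,1]]]'

```text
clock: 7.12
position: [0.5317, 0.1207, 0.0318]
ee_rot: [0.472, 3.105, 0.003]
force: [1.4, 8.8, 0.6]
width: 0.004
gripper_force: 3.1
```

>>> jog_arm --motion '[[[0,-0.004,0,0,0,0,1],[0,-0.008,0,0,0,0,1],[0,-0.011,0,0,0,0,1],[0,-0.014,0,0,0,0,1],[0,-0.017,0,0,0,0,1],[0,-0.019,0,0,0,0,1],[0,-0.02,0,0,0,0,1],[0,-0.02,0,0,0,0,1]]]'

```text
clock: 7.78
position: [0.5256, 0.1012, 0.0318]
ee_rot: [0.472, 3.105, 0.003]
force: [0.8, 7.7, 2.1]
width: 0.003
gripper_force: 3.1
```

```bash
python3 - <<'E'
from h import *
s=observe();print(s['position'],s['force'],s['clock'])
a=get_image("top")[:,:,::-1]; cv2.imwrite("pics/top3.png",cv2.resize(a[150:290,140:380],None,fx=3.3,fy=3.3,interpolation=cv2.INTER_CUBIC))
E
```

```text
[0.52561168 0.10122633 0.03175813] [0.75848677 7.7171791  2.10705187] 7.7833
```

View pics/top3.png

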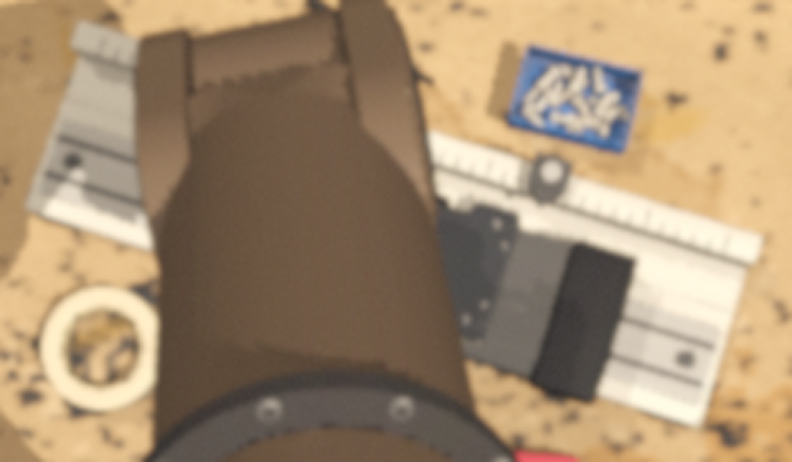

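>>> jog_arm --motion '[[[0,0.01,0,0,0,0,1],[0,0.025,0,0,0,0,1],[0,0.045,0,0,0,0,1],[0,0.06,0,0,0,0,1],[0,0.06,-0.03,0,0,0,1],[0,0.06,-0.06,0,0,0,1],[0,0.06,-0.09,0,0,0,1],[0,0.06,-0.12,0,0,0,1],[-0.015,0.04,-0.14,0,0,0,1],[-0.03,0.02,-0.16,0,0,0,1]]]'

```text
clock: 8.67
position: [0.56, 0.1118, 0.193]
ee_rot: [0.468, 3.106, 0.001]
force: [1.4, -0.7, -0.7]
width: 0.004
gripper_force: 0.0
```

>>> jog_arm --motion '[[[-0.02,-0.02,-0.02,0,0,0,1],[-0.035,-0.045,-0.04,0,0,0,1],[-0.05,-0.07,-0.05,0,0,0,1],[-0.058,-0.085,-0.06,0,0,0,1],[-0.058,-0.085,-0.06,0,0,0,1],[-0.058,-0.085,-0.06,0,0,0,1]]]'

```text
clock: 9.17
position: [0.5903, 0.0109, 0.2516]
ee_rot: [0.477, 3.105, -0.001]
force: [-1.0, -0.8, -0.4]
width: 0.006
gripper_force: 0.0
```

```bash
python3 - <<'E'
from h import *
s=observe();print(s['position'],s['ee_rot'],s['force'],s['clock'])
c=camera_params("wrist");np.save("cw4.npy",c,allow_pickle=True)
a=get_image("wrist")[:,:,::-1];cv2.imwrite("pics/w4.png",a)
P=proj(c,[[.5506,-.0132,.057]])[0];print(P)
u,v=int(P[0])-60,int(P[1])-65;print(u,v)
cv2.imwrite("pics/w4c.png",cv2.resize(a[v:v+100,u:u+140],None,fx=5,fy=5,interpolation=cv2.INTER_CUBIC))
E
```

```text
[0.59032839 0.0109212  0.25160147] [ 4.77214445e-01  3.10472954e+00 -7.60229984e-04] [-1.049899   -0.80031565 -0.41005875] 9.1667
[247.17744227 155.06185302]
187 90
```

View pics/w4c.png

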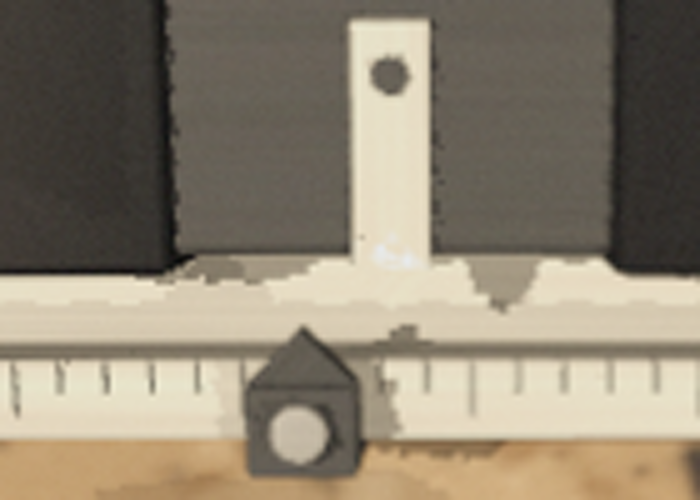

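```bash
python3 - <<'E'
from h import *
c=np.load("cw4.npy",allow_pickle=True).item()
y=np.array([.3003,.9538,0])
m=atz(c,(247.2,155),.057);p=atz(c,(265,151),.059);print(m,p,(p-m)@y)
s=observe();R=cv2.Rodrigues(np.array(s['ee_rot']))[0]
t=np.array([.5256,.1012,.0318]);d=((p-m)@y)
for e in(.07,0,-d):print(R.T@(t+e*y-s['position']))
print(s['position'])
E
```

```text
[ 0.55054612 -0.01315662  0.057     ] [0.55203712 0.0060275  0.059     ] 0.01874556520076262
[0.08730481 0.13556509 0.21922384]
[0.08746878 0.06556828 0.2192348 ]
[0.08751269 0.04682356 0.21923773]
[0.58975321 0.01251131 0.25096333]
```

>>> jog_arm --motion '[[[0.025,0.035,0,0,0,0,1],[0.05,0.07,0.02,0,0,0,1],[0.075,0.1,0.04,0,0,0,1],[0.0875,0.13,0.06,0,0,0,1],[0.0875,0.13,0.09,0,0,0,1],[0.0875,0.13,0.12,0,0,0,1],[0.0875,0.13,0.15,0,0,0,1],[0.0875,0.13,0.18,0,0,0,1],[0.0875,0.13,0.21,0,0,0,1],[0.0875,0.13,0.219,0,0,0,1]]]'

```text
clock: 10.05
position: [0.5411, 0.1628, 0.0277]
ee_rot: [-0.469, -3.1, 0.005]
force: [-1.8, -1.0, -0.0]
width: 0.006
gripper_force: 0.0
```

>>> jog_arm --motion '[[[0,0,0,0,0,0,1],[0,-0.005,0,0,0,0,1],[0,-0.01,0,0,0,0,1],[0,-0.015,0,0,0,0,1],[0,-0.02,0,0,0,0,1],[0,-0.025,0,0,0,0,1],[0,-0.03,0,0,0,0,1],[0,-0.035,0,0,0,0,1],[0,-0.038,0,0,0,0,1],[0,-0.04,0,0,0,0,1]]]'

```text
clock: 10.88
position: [0.5331, 0.1229, 0.0325]
ee_rot: [-0.475, -3.105, 0.0]
force: [0.0, -0.2, -0.0]
width: 0.005
gripper_force: 0.0
```

>>> jog_arm --motion '[[[0,-0.003,0,0,0,0,1],[0,-0.006,0,0,0,0,1],[0,-0.009,0,0,0,0,1],[0,-0.012,0,0,0,0,1],[0,-0.015,0,0,0,0,1],[0,-0.017,0,0,0,0,1],[0,-0.018,0,0,0,0,1],[0,-0.018,0,0,0,0,1],[0,-0.018,0,0,0,0,1]]]'

```text
clock: 11.63
position: [0.5282, 0.1071, 0.0326]
ee_rot: [0.473, 3.105, 0.001]
force: [0.5, 4.5, 0.7]
width: 0.005
gripper_force: 1.8
```

```bash
python3 - <<'E'
from h import *
s=observe();R=cv2.Rodrigues(np.array(s['ee_rot']))[0]
print(s['position'],s['force'],s['clock'])
t=np.array([.5256,.1012,.0318]);y=np.array([.3003,.9538,0])
print(R.T@(t-.0187*y-s['position']))
E
```

```text
[0.52815284 0.10708111 0.03255533] [0.4692744  4.48822726 0.66038712] 11.6333
[ 0.0007349  -0.02507425  0.00073526]
```

>>> jog_arm --motion '[[[0,-0.003,0,0,0,0,1],[0,-0.006,0,0,0,0,1],[0,-0.009,0,0,0,0,1],[0,-0.012,0,0,0,0,1],[0,-0.015,0,0,0,0,1],[0,-0.018,0,0,0,0,1],[0,-0.02,0,0,0,0,1],[0,-0.022,0,0,0,0,1],[0,-0.023,0,0,0,0,1],[0,-0.023,0,0,0,0,1]]]'

```text
clock: 12.47
position: [0.5214, 0.0856, 0.0327]
ee_rot: [0.473, 3.105, 0.002]
force: [1.2, 6.8, 0.6]
width: 0.006
gripper_force: 2.8
```

>>> jog_arm --motion '[[[0,0,0,0,0,0,1],[0,0,0,0,0,0,1]]]'

```text
clock: 12.63
position: [0.5215, 0.0858, 0.0327]
ee_rot: [0.472, 3.105, 0.002]
force: [1.2, 6.4, 1.5]
width: 0.008
gripper_force: 2.8
```

```bash
python3 - <<'E'
from h import *
s=observe();R=cv2.Rodrigues(np.array(s['ee_rot']))[0]
print(s['position'],s['force'],s['clock'])
t=np.array([.5256,.1012,.0318]);y=np.array([.3003,.9538,0])
print(R.T@(t-.0187*y-s['position']))
E
```

```text
[0.52149988 0.08583295 0.03266737] [1.23628317 6.36470549 1.45644471] 12.6333
[ 0.00071349 -0.00280926  0.00086255]
```

>>> jog_arm --motion '[[[0,-0.001,0,0,0,0,1],[0,-0.002,0,0,0,0,1],[0,-0.002,0,0,0,0,1],[0,-0.002,0,0,0,0,1]]]'

```text
clock: 12.97
position: [0.5209, 0.084, 0.0327]
ee_rot: [0.472, 3.105, 0.002]
force: [1.7, 6.6, 1.0]
width: 0.007
gripper_force: 2.8
```

>>> jog_arm --motion '[[[0,0.01,0,0,0,0,1],[0,0.025,0,0,0,0,1],[0,0.045,0,0,0,0,1],[0,0.06,0,0,0,0,1],[0,0.06,-0.03,0,0,0,1],[0,0.06,-0.06,0,0,0,1],[0,0.06,-0.09,0,0,0,1],[0,0.06,-0.12,0,0,0,1],[-0.015,0.04,-0.14,0,0,0,1],[-0.03,0.02,-0.16,0,0,0,1]]]'

```text
clock: 13.8
position: [0.5551, 0.0944, 0.194]
ee_rot: [0.467, 3.106, 0.001]
force: [0.7, -0.1, 0.6]
width: 0.007
gripper_force: 0.0
```

>>> jog_arm --motion '[[[-0.02,-0.02,-0.02,0,0,0,1],[-0.035,-0.045,-0.04,0,0,0,1],[-0.05,-0.06,-0.05,0,0,0,1],[-0.058,-0.065,-0.06,0,0,0,1],[-0.058,-0.065,-0.06,0,0,0,1],[-0.058,-0.065,-0.06,0,0,0,1],[-0.058,-0.065,-0.06,0,0,0,1]]]'

```text
clock: 14.38
position: [0.5902, 0.015, 0.2513]
ee_rot: [-0.471, -3.104, 0.0]
force: [0.6, -0.6, 0.9]
width: 0.004
gripper_force: 0.0
```

```bash
python3 - <<'E'
from h import *
s=observe();print(s['position'],s['ee_rot'],s['force'],s['clock'])
c=camera_params("wrist");np.save("cw5.npy",c,allow_pickle=True)
a=get_image("wrist")[:,:,::-1];cv2.imwrite("pics/w5.png",a)
P=proj(c,[[.5506,-.0132,.057]])[0];print(P)
u,v=int(P[0])-70,int(P[1])-65;print(u,v)
cv2.imwrite("pics/w5c.png",cv2.resize(a[v:v+100,u:u+140],None,fx=5,fy=5,interpolation=cv2.INTER_CUBIC))
E
```

```text
[0.59020497 0.01501346 0.25130815] [-4.71089653e-01 -3.10404951e+00  3.13300936e-05] [ 0.57557764 -0.63586884  0.92062781] 14.3833
[243.63753366 156.66989124]
173 91
```

View pics/w5c.png

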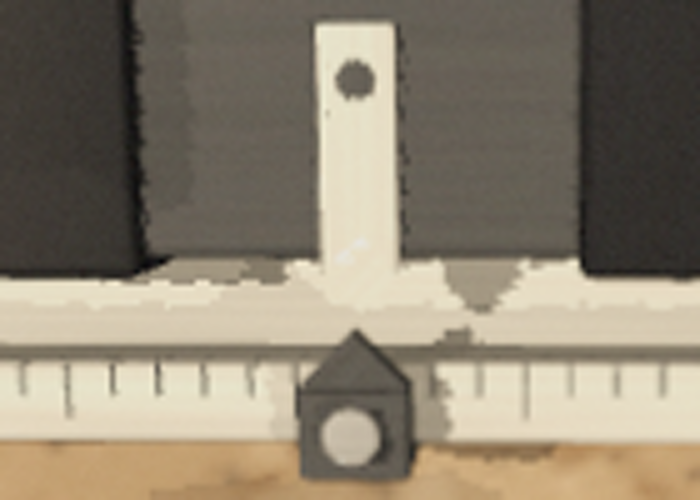

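The wrist view shows the clip tip at about (244,157) and the pointer about 1 px to its right. That puts it about 1 mm short, inside tolerance, and the arm is clear.

```bash
python3 -c "
from cell import *
print(sign_off())"
```

```text
the job is handed in; nothing more can be done
None
```

I pushed the slider to about 1 mm short of the pointed clip's tip by the last wrist picture (tolerance 3 mm), backed the arm clear, and handed the job in at about 14 s; no verdict came back.

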